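# Prop the cash box lid half open on its stay

### The arm

A 6-joint arm with a two-finger parallel gripper is mounted at the origin on a cart in front of the work surface, level with it; the furniture and walls round the work are solid. World frame = base frame: x ahead of the robot, y to its left, z up, the work surface at z = 0. Lengths are in m, angles in rad, forces in N, time in s.
With the tool pointing down it reaches from about 0.4 to 0.825 m from the base axis. Payload 7 kg.
Tool frame: the origin (TCP) lies at the centre of the arm's flange, where the gripper is bolted on; the fingertips stand 173 mm ahead of it and the grasp point (between the pads) lies robot.grasp_offset ahead of it (robot.grasp_offset is the distance from the TCP to the grasp point, in m); z points along the fingers, x is the direction in which the jaws open and shut, and the axes are right-handed (so a half turn about z gives the same grasp; the last joint's range is limited). The gripper opens to 85 mm and grips with 20 to 120 N. Pads are 22 mm wide; open, the fingers measure 114 mm over their backs; the gripper's body (76 mm by 85 mm) begins 54 mm behind the grasp point. The pads swing forward as they close: fully open they stand 13 mm farther back than shut.
Start: joints at [1.618, 0.359, 0.012, 0, -1.224, -0.288], TCP at [0.161, 0.655, 0.405] pointing down, gripper open.
Joint ranges: [-3.07, 3.07], [-1.43, 2.12], [-1.02, 1.25], [-3.03, 1.67], [-3.05, -0], [-3.03, 3.03]. Speed limits (rad/s): [2.39, 2.39, 3.01, 3.14, 3.14, 3.14].

### API

Orientations are given as a unit quaternion [w, x, y, z].
In Python, from plant import robot gives the robot as it stands.
- The arm moves only by the tool carry_out, never from a script. Its argument "rows" is a list of rows, each an object with "xyz": the shift along the tool's x, y, z in m, a list of three; "twist": the turn about the tool's z in rad. In form: [{"xyz": [dx, dy, dz], "twist": twist}, ...]. A call has 1 to 20 rows; each row shifts and turns the pose as measured when the row begins, along the tool's axes as they then stand; what a row does not reach is not made up. A row lasts 1/8 s, in which the tool goes at most 62.5 mm and 10.7 degrees, less where a joint would pass 70% of its speed; a pose out of reach is approached as far as the arm can. A call is refused whole if a number of a shift passes 0.0625 or a number of a turn 0.188, either way. A call with a gripper value outside its range is refused whole. "fingers" is the opening, from 0 (shut) to 1 (fully open), set as the call begins (left out, the last holds). The fingers move at their own pace and stop on an object; "grip_force" is the grip in N (left out, the last holds). Time passes only in rows, so rows that do not move let the fingers close. It gives the time, the measured TCP pose, the force and the opening at its end, in the units of the state.
- robot.state(): the state, without advancing time (a new reading comes with each control period).
- robot.get_image(name): name is "scene" or "top"; returns a dict with "color" (400x640x3 uint8, red, green, blue), "fx", "fy", "cx", "cy" (pixels), "R" (3x3) and "t" (3): a world point X has camera coordinates R X + t. Camera axes: x right, y down, z forward; pixel columns grow to the right and rows downward; lengths in m; the calibration is good to about 2 mm. A picture is of the moment at which its call begins. There is no depth.
- robot.sign_off(): hands the job in, once; it reports no verdict.
Trained networks look in a picture, given as the dict that the camera call returned (one of the last four; its "shot" number tells which), for a name from the list of things; names that differ only in an ending like _2 or _b are one class to them, and where a whole thing is asked for, a point or a joint stands for the part that bears it (a point fixed in the world has none). Each returns a list of dicts, best first, with "score" (0 to 1); they miss things now and then, are a little off and sometimes report something else, mostly with a low value. They report only what shows in the picture. A call takes as long as a camera call.
- robot.regions_of(picture, thing): "pixels" (400x640 bool, what is visible of it) and "point" ([row, column] in pixels, amid what is visible of it).
- robot.tip_of(picture, thing): "point" ([row, column] in pixels: a listed point, or the origin of a listed thing).
The state is a dict: "clock": time; "joint_pos": joint angles; "joint_velocities": joint speeds; "tau": joint torques, N m; "position": TCP position; "tcp_rot": TCP orientation; "force": force on the tool from outside, world axes, zero at the start; "moment": the same for the moment, N m; "opening": finger opening in m.
Only numpy, scipy, OpenCV 4.12 (cv2) and the standard library are available. Lean on these libraries where they do the work, as an engineer would, in place of code of your own. Each camera call takes 0.05 s, during which the arm holds its last target. There are 200 camera calls.

### The job

The lid of the cash box has been thrown right back. Flip the box's own stay, the L-shaped steel rod lying across the inside of the box, all the way up to its stop, then bring the lid forward and lower it gently until it rests on the crossbar of the stay, propped half open. Do not let the lid drop.

Things in the scene. Friction and masses are not known exactly. Their poses are not given: they have to be found in the camera images.
- cash_box: Open grey steel box 180 x 180 x 90 mm high, walls 5 mm, fixed to the cabinet. Origin: centre of its underside; x from its front wall (lock plate, nearest the robot) to its back, y to its left, z up. A 49 mm high partition crosses it at x = -45; two coin rolls up to 57 mm high stand before it. The rest of the inside holds only the stay. Loose desk things, up to 46 mm high, lie beside the box.
- stay (a joint): Angle (rad) of the stay about its pivot at x = -20, y = -75, z = 76 mm of the cash box; it turns about the box's x axis. 0: lies level, pointing to the box's +y; pi/2: straight up; 1.66: at its stop, just past upright. Starts at 0.1 to 0.5. The pivot is stiff (0.045 N m), so the stay remains where it is left.
- stay_bar (a point): Grip point of the stay, in the middle of its crossbar. The stay is one bent round steel rod, 10 mm thick: an arm 110 mm long from the pivot, at whose end a straight crossbar 50 mm long runs off square towards the back of the box (+x). This point lies on the crossbar's axis, 32 mm from the arm's axis (x = 12 mm of the box). Gripped along the box's y the bar turns between the pads.
- lid (a joint): Angle (rad) of the lid, a steel plate 180 x 180 x 8 mm, about 0.3 kg. Its hinge axis, parallel to the box's y, is at x = 90, z = 90 mm of the cash box, in the plane of the lid's underside. 0: shut, lying forward on the rim; pi/2: upright; 1.66: thrown back against its stop, where it starts and stays by itself. Let go when not yet upright, it falls. Resting on the raised stay it reads about 1.05.
- knob (a point): Centre of the black ball knob, 26 mm in diameter, on a 10 mm stem in the middle of the lid's free edge: 214 mm from the hinge axis along the lid, 34 mm beyond the edge, 4 mm above the plane of the underside. About 300 mm above the cabinet at the start. Gripped along the hinge line it can turn between the pads as the lid swings.

How it is judged:
By the outcome, as a careful person would: the job done as asked, in the order asked, and still so for the second after the job is handed in, with the robot touching nothing.
It also fails if it takes over 45 s, if anything falls off the work surface, if the arm or the gripper's body presses on something with over 40 N, if the wrist force passes 120 N, or if a joint passes its speed limit or range.

## Working session

There is one attempt and no reset: what is moved stays moved. The work goes in short steps, Python scripts to look and compute and a tool call to move; the robot and the scene stay as the last step left them, time stands still between calls to the robot, and variables do not carry over. Pictures are saved under pics/ and viewed, about 8 in all and at most 12, crops included, and the job is handed in when it is done.

Besides the shell and the picture viewer there is one more tool, called after "Request:" as a command line: name --argument value ..., lists and objects as JSON in quotes. carry_out: Moves the arm, as the interface text tells. Its arguments: {"type":"object","properties":{"rows":{"type":"array","items":{"type":"object","properties":{"xyz":{"type":"array","items":{"type":"number"}},"twist":{"type":"number"}}}},"fingers":{"type":"number"},"grip_force":{"type":"number"}},"required":["rows"]}

```bash
mkdir -p pics; ls
cat > h.py <<'E'
import numpy as np, cv2
from plant import robot
def snap(n,save=None):
    p=robot.get_image(n)
    if save: cv2.imwrite('pics/'+save+'.png',p['color'][:,:,::-1])
    return p
def proj(p,X):
    c=np.array(p['R'])@np.asarray(X,float).T+np.array(p['t'])[:,None]
    return np.stack([p['fy']*c[1]/c[2]+p['cy'],p['fx']*c[0]/c[2]+p['cx']],1)
def ray(p,rc):
    d=np.array([(rc[1]-p['cx'])/p['fx'],(rc[0]-p['cy'])/p['fy'],1.])
    R=np.array(p['R']);return -R.T@np.array(p['t']),R.T@d/np.linalg.norm(d)
def tri(obs):
    A=np.zeros((3,3));b=np.zeros(3)
    for p,rc in obs:
        o,d=ray(p,rc);M=np.eye(3)-np.outer(d,d);A+=M;b+=M@o
    X=np.linalg.solve(A,b)
    return X,[np.linalg.norm((np.eye(3)-np.outer(ray(p,rc)[1],ray(p,rc)[1]))@(X-ray(p,rc)[0])) for p,rc in obs]
E
python3 - <<'E'
from h import *
np.set_printoptions(precision=4,suppress=True)
s=robot.state();print(s,robot.grasp_offset)
P={n:snap(n,n+'0') for n in('scene','top')}
for n,p in P.items(): print(n,-np.array(p['R']).T@np.array(p['t']),np.array(p['R'])[2])
for th in ('knob','stay_bar','cash_box'):
    o=[]
    for n,p in P.items():
        r=robot.tip_of(p,th);print(th,n,[(x['point'],round(x['score'],2)) for x in r[:3]])
        if r:o.append((p,r[0]['point']))
    if len(o)==2:print(tri(o))
cv2.imwrite('pics/both.png',cv2.resize(np.vstack([P['scene']['color'],P['top']['color']])[:,:,::-1],(480,600)))
E
```

```text
pics
{'clock': 0.0, 'joint_pos': array([ 1.6181,  0.3594,  0.011 , -0.0004, -1.2241, -0.2881]), 'joint_velocities': array([ 0.0001,  0.0003, -0.0009,  0.0006, -0.0006,  0.0002]), 'tau': array([ -0.0019, -58.3322,  29.3417,   6.9366,  -0.006 ,   0.    ]), 'position': array([0.1609, 0.6553, 0.4038]), 'tcp_rot': array([-0.0006, -0.617 ,  0.787 , -0.0006]), 'force': array([-0.6246,  0.03  ,  1.0091]), 'moment': array([ 0.04  , -0.0105, -0.0545]), 'opening': 0.08578292649197303} 0.1547
scene [0.1063 0.487  0.5243] [ 0.4543 -0.7265 -0.5155]
top [ 0.3853 -0.1443  0.945 ] [ 0.0992 -0.0001 -0.9951]
knob scene [([80.8, 262.9], 0.85)]
knob top [([87.8, 291.8], 0.97)]
(array([ 0.6053, -0.1153,  0.3038]), [np.float64(0.000746239933308812), np.float64(0.0007462399333088241)])
stay_bar scene [([197.7, 294.7], 0.67)]
stay_bar top [([167.6, 269.9], 0.77)]
(array([ 0.5101, -0.0692,  0.1078]), [np.float64(0.0030291857716877096), np.float64(0.0030291857716877573)])
cash_box scene [([235.3, 306.3], 0.71)]
cash_box top [([183.6, 286.1], 0.96)]
(array([ 0.4949, -0.0935,  0.0096]), [np.float64(0.0015155128326161096), np.float64(0.0015155128326161727)])
```

View pics/scene0.png

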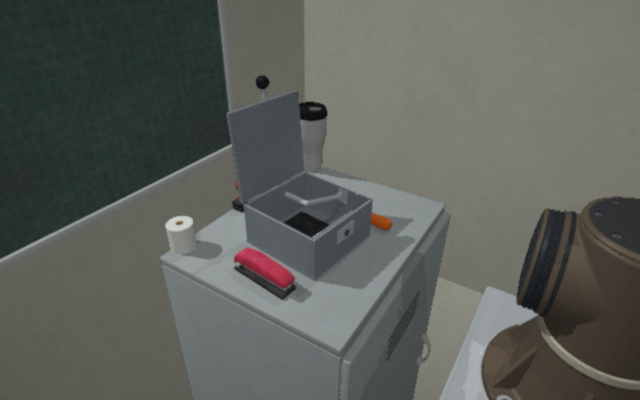

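View pics/top0.png

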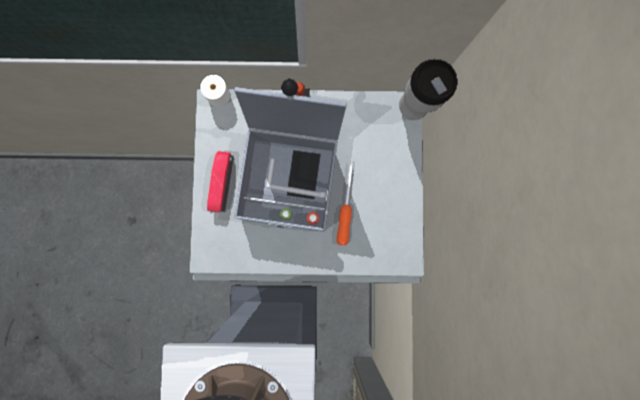

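The scene view shows the box with its lid thrown back (knob at row 81, col 263) and the stay low inside (row 198, col 295). The top view shows the box slightly turned, knob at (88, 292) and stay at (168, 270). Next I fit the box pose and overlay the model to check it.

```bash
cat >> h.py <<'E'
from scipy.optimize import least_squares
def b2w(v,X):
    c,s=np.cos(v[2]),np.sin(v[2]);X=np.atleast_2d(X)
    return np.stack([v[0]+c*X[:,0]-s*X[:,1],v[1]+s*X[:,0]+c*X[:,1],X[:,2]],1)
def knob(t): return np.array([.09-.214*np.cos(t)+.004*np.sin(t),0,.09+.214*np.sin(t)+.004*np.cos(t)])
def stay(a,x=.012): return np.array([x,-.075+.11*np.cos(a),.076+.11*np.sin(a)])
E
python3 - <<'E'
from h import *
np.set_printoptions(precision=4,suppress=True)
P=[];O=[]
for k in range(4):
    n=('scene','top')[k%2];p=snap(n)
    for th in ('knob','stay_bar','cash_box'):
        r=robot.tip_of(p,th)
        if r:O.append((p,th,r[0]['point'],1 if th=='knob' else .5))
    P.append(p)
def f(v):
    X={'knob':knob(1.66),'stay_bar':stay(v[3]),'cash_box':np.zeros(3)}
    return np.concatenate([w*(proj(p,b2w(v,X[t]))[0]-rc) for p,t,rc,w in O])
r=least_squares(f,[.495,-.0935,-.195,.3],loss='soft_l1');print(r.x,r.fun[:12])
np.save('fit.npy',r.x)
v=r.x
S=4;im=[]
for p,(r0,c0) in zip(P[:2],[(70,210),(70,210)]):
    g=cv2.resize(np.ascontiguousarray(p['color'][r0:r0+200,c0:c0+180,::-1]),None,fx=S*.55,fy=S*.55,interpolation=cv2.INTER_CUBIC);k=S*.55
    def ln(a,b,col):
        q=proj(p,b2w(v,np.array([a,b])));q=((q-[r0,c0]+.5)*k).astype(int);cv2.line(g,tuple(map(int,q[0,::-1])),tuple(map(int,q[1,::-1])),col,1)
    h=.09;C=[(h,h),(h,-h),(-h,-h),(-h,h)]
    for i in range(4):
        ln((*C[i],.09),(*C[(i+1)%4],.09),(0,255,0));ln((*C[i],0),(*C[(i+1)%4],0),(0,200,255))
    ln(stay(0*v[3],-.02)*[1,0,0]+[0,-.075,.076],stay(v[3],-.02),(0,0,255));ln(stay(v[3],-.02),stay(v[3],.03),(0,0,255))
    im.append(g)
cv2.imwrite('pics/ov.png',np.hstack(im))
E
```

```text
[ 0.4951 -0.0974 -0.1347  0.2805] [ 0.9687  0.8924 -0.2469 -1.093   1.1514 -0.0512 -0.9247  0.7523 -0.8702
  0.9517  1.7609  0.5424]
```

View pics/ov.png

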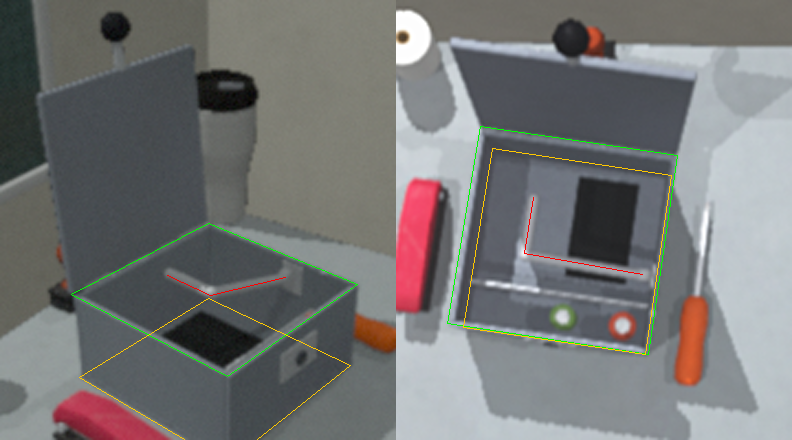

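The overlay matches the rim to about 2 px; the stay is perhaps slightly higher than drawn. Now I compute the approach move to a point above the bar.

```bash
cat >> h.py <<'E'
from scipy.spatial.transform import Rotation as Ro
V=np.load('fit.npy')
def go(X):
    "grasp-point target in box frame -> total shift in tool axes (mm), twist"
    s=robot.state();q=s['tcp_rot'];R=Ro.from_quat([q[1],q[2],q[3],q[0]]).as_matrix()
    g=s['position']+R[:,2]*robot.grasp_offset
    d=R.T@(b2w(V,X)[0]-g)
    tx=np.array([np.sin(V[2]),-np.cos(V[2]),0])  # box -y
    tl=R.T@tx
    c,sn=np.cos(V[2]),np.sin(V[2]);e=g-[V[0],V[1],0]
    gb=np.array([c*e[0]+sn*e[1],-sn*e[0]+c*e[1],e[2]])
    print('mm tool',np.round(d*1e3,1),'twist',round(np.arctan2(tl[1],tl[0]),3),'grasp in box mm',np.round(gb*1e3,1),'t',s['clock'],'F',np.round(s['force'],1),'open',round(s['opening'],4),'zdir',np.round(R[:,2],3))
E
python3 -c "
from h import *
a=.31
go(stay(a)+[0,0,.07]);print(stay(a))"
```

```text
mm tool [ 620.6 -512.8   70.5] twist -0.106 grasp in box mm [-432.2  701.2  250. ] t 1.2 F [-0.6  0.1  0.4] open 0.0854 zdir [ 0. -0. -1.]
[0.012      0.02975669 0.10955645]
```

Request:
carry_out --rows '[{"xyz":[0.04,-0.04,0],"twist":-0.106},{"xyz":[0.046,-0.034,0]},{"xyz":[0.046,-0.034,0]},{"xyz":[0.046,-0.034,0]},{"xyz":[0.046,-0.034,0]},{"xyz":[0.046,-0.034,0]},{"xyz":[0.046,-0.034,0]},{"xyz":[0.046,-0.034,0]},{"xyz":[0.046,-0.034,0]},{"xyz":[0.046,-0.034,0]},{"xyz":[0.046,-0.034,0]},{"xyz":[0.046,-0.034,0]},{"xyz":[0.04,-0.03,0]},{"xyz":[0,0,0]}]' --fingers 0.7 --grip_force 40

```text
schema error: expected keys xyz, twist
```

```bash
python3 -c "
from h import *
go(stay(.31)+[0,0,.07])"
```

```text
mm tool [ 620.6 -512.8   70.5] twist -0.106 grasp in box mm [-432.2  701.2  250. ] t 1.2 F [-0.6  0.1  0.4] open 0.0854 zdir [ 0. -0. -1.]
```

Request:
carry_out --rows '[{"xyz":[0.04,-0.04,0],"twist":-0.106},{"xyz":[0.046,-0.034,0],"twist":0},{"xyz":[0.046,-0.034,0],"twist":0},{"xyz":[0.046,-0.034,0],"twist":0},{"xyz":[0.046,-0.034,0],"twist":0},{"xyz":[0.046,-0.034,0],"twist":0},{"xyz":[0.046,-0.034,0],"twist":0},{"xyz":[0.046,-0.034,0],"twist":0},{"xyz":[0.046,-0.034,0],"twist":0},{"xyz":[0.046,-0.034,0],"twist":0},{"xyz":[0.046,-0.034,0],"twist":0},{"xyz":[0.046,-0.034,0],"twist":0},{"xyz":[0.04,-0.03,0],"twist":0},{"xyz":[0,0,0],"twist":0}]' --fingers 0.7 --grip_force 40

```text
clock: 2.95
position: [0.5293, -0.007, 0.4068]
tcp_rot: [0.004, -0.661, 0.751, -0.001]
force: [0.3, 0.8, -0.3]
opening: 0.0596
```

```bash
python3 -c "
from h import *
go(stay(.31)+[0,0,.07])"
```

```text
mm tool [65.6 11.8 72.1] twist 0.007 grasp in box mm [ 22.8  95.  252.1] t 2.95 F [ 0.3  0.8 -0.3] open 0.0596 zdir [ 0.008  0.005 -1.   ]
```

Request:
carry_out --rows '[{"xyz":[0.035,0.006,0.01],"twist":0},{"xyz":[0.03,0.006,0.03],"twist":0},{"xyz":[0,0,0.02],"twist":0},{"xyz":[0,0,0],"twist":0}]'

```text
clock: 3.45
position: [0.5086, -0.0704, 0.3457]
tcp_rot: [0.005, -0.661, 0.751, -0.001]
force: [0.2, 0.2, -0.2]
opening: 0.0597
```

```bash
python3 -c "
from h import *
go(stay(.31))
p=snap('scene','s1')
print(proj(p,b2w(V,stay(.31))),[ (r['point'],r['score']) for r in robot.tip_of(p,'stay_bar')])
cv2.imwrite('pics/s1c.png',cv2.resize(p['color'][60:280,200:400,::-1],None,fx=2.5,fy=2.5))"
```

```text
mm tool [ 0.4 -0.2 81.5] twist 0.007 grasp in box mm [ 11.1  29.6 191. ] t 3.45 F [ 0.2  0.2 -0.2] open 0.0597 zdir [ 0.01   0.005 -1.   ]
[[196.41446307 292.82064723]] [([197.4, 293.9], 0.9)]
```

View pics/s1c.png

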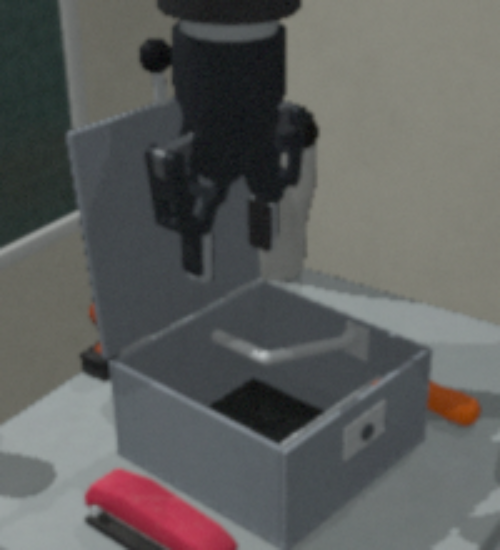

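The gripper is centred above the crossbar, with the bar at (197, 294) in the full picture and clear of the lid. Descending and gripping.

Request:
carry_out --rows '[{"xyz":[0,0,0.04],"twist":0},{"xyz":[0,0,0.03],"twist":0},{"xyz":[0,0,0.012],"twist":0},{"xyz":[0,0,0],"twist":0}]'

```text
clock: 4.05
position: [0.5135, -0.0669, 0.2689]
tcp_rot: [0.011, -0.663, 0.749, -0.005]
force: [-0.5, 0.0, 1.6]
opening: 0.0597
```

Request:
carry_out --rows '[{"xyz":[0,0,0],"twist":0},{"xyz":[0,0,0],"twist":0},{"xyz":[0,0,0],"twist":0},{"xyz":[0,0,0],"twist":0},{"xyz":[0,0,0],"twist":0},{"xyz":[0,0,0],"twist":0}]' --fingers 0

```text
clock: 4.8
position: [0.514, -0.0705, 0.2722]
tcp_rot: [0.01, -0.663, 0.749, -0.008]
force: [0.8, -1.7, -3.2]
opening: 0.0079
```

```bash
python3 -c "
from h import *
go(stay(.31))
a=.31
for t in np.linspace(.31,1.66,13)[1:]:
    d=stay(t)-stay(a);a=t;print(np.round(-d[1]*1e3,1),np.round(-d[2]*1e3,1))
"
```

```text
mm tool [0.1 7.  7.8] twist 0.013 grasp in box mm [ 18.8  29.9 117.6] t 4.8 F [ 0.8 -1.7 -3.2] open 0.0079 zdir [ 0.025  0.001 -1.   ]
4.4 -11.5
5.7 -11.0
6.9 -10.3
8.0 -9.4
9.0 -8.5
9.9 -7.4
10.7 -6.2
11.3 -5.0
11.8 -3.7
12.1 -2.4
12.3 -1.0
12.4 0.4
```

Request:
carry_out --rows '[{"xyz":[0.004,0,-0.0115],"twist":0},{"xyz":[0.006,0,-0.011],"twist":0},{"xyz":[0.007,0,-0.0105],"twist":0},{"xyz":[0.008,0,-0.0095],"twist":0},{"xyz":[0,0,0],"twist":0}]'

```text
clock: 5.42
position: [0.51, -0.0972, 0.3193]
tcp_rot: [0.011, -0.663, 0.749, -0.009]
force: [1.5, -1.7, -3.4]
opening: 0.0078
```

```bash
python3 -c "
from h import *
go(stay(.76))
for n in ('scene','top'):
  p=snap(n,n+'2')
  for a in (.6,.7,.8,.9): print(a,proj(p,b2w(V,stay(a))))
  print([ (r['point'],r['score']) for r in robot.tip_of(p,'stay_bar')])
  if n=='scene':cv2.imwrite('pics/s2c.png',cv2.resize(p['color'][60:280,200:400,::-1],None,fx=2.5,fy=2.5))"
```

```text
mm tool [-1.9  7.2 12.7] twist 0.013 grasp in box mm [ 18.9   2.9 164.7] t 5.425 F [ 1.5 -1.7 -3.4] open 0.0078 zdir [ 0.028  0.001 -1.   ]
0.6 [[180.58036447 297.57531751]]
0.7 [[175.2339816  299.89319306]]
0.8 [[170.06421977 302.51282557]]
0.9 [[165.13983887 305.39821371]]
[([173.6, 302.8], 0.62)]
0.6 [[167.18740682 276.85123345]]
0.7 [[166.99168765 280.08358356]]
0.8 [[166.91954041 283.86607901]]
0.9 [[166.97568299 288.16670761]]
[([170.2, 281.2], 0.52)]
```

View pics/s2c.png

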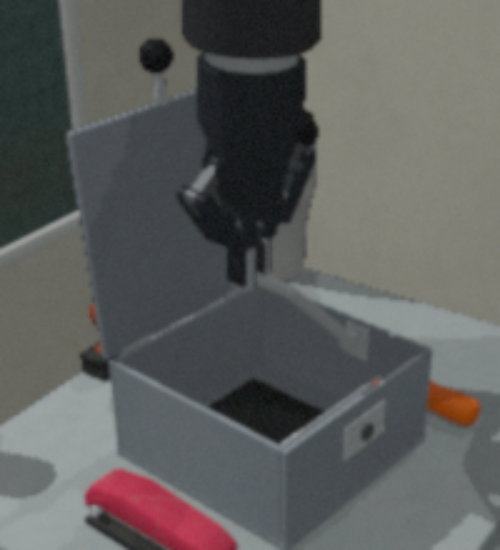

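The stay is following the gripper at about 0.75 rad, with the crossbar between the pads but nearer their tips, so I keep the next moves a little lower.

Request:
carry_out --rows '[{"xyz":[0.009,0,-0.003],"twist":0},{"xyz":[0.01,0,-0.006],"twist":0},{"xyz":[0.0105,0,-0.005],"twist":0},{"xyz":[0.0115,0,-0.004],"twist":0},{"xyz":[0,0,0],"twist":0}]'

```text
clock: 6.25
position: [0.5053, -0.1303, 0.3428]
tcp_rot: [0.017, -0.665, 0.747, -0.006]
force: [-1.9, -2.9, -2.6]
opening: 0.0083
```

```bash
python3 -c "
from h import *
go(stay(1.15))
for n in ('scene','top'):
  p=snap(n,n+'3')
  for a in (1.,1.1,1.2,1.3): print(a,proj(p,b2w(V,stay(a))))
  print([ (r['point'],r['score']) for r in robot.tip_of(p,'stay_bar')])"
```

```text
mm tool [ 1.8  7.7 11.5] twist 0.018 grasp in box mm [ 19.3 -28.3 188.2] t 6.25 F [-1.9 -2.9 -2.6] open 0.0083 zdir [ 0.033  0.015 -0.999]
1.0 [[160.52490796 308.50921559]]
1.1 [[156.27743481 311.80253885]]
1.2 [[152.44823533 315.23280133]]
1.3 [[149.08008332 318.75361066]]
[([155.6, 311.0], 0.75)]
1.0 [[167.16295719 292.94307983]]
1.1 [[167.48209895 298.14258046]]
1.2 [[167.93156269 303.7029213 ]]
1.3 [[168.50741591 309.55311249]]
[([166.9, 298.6], 0.5)]
```

Request:
carry_out --rows '[{"xyz":[0.012,0,-0.003],"twist":0},{"xyz":[0.0125,0,-0.002],"twist":0},{"xyz":[0.0125,0,-0.001],"twist":0},{"xyz":[0.0125,0,0],"twist":0},{"xyz":[0.0125,0,0],"twist":0},{"xyz":[0,0,0],"twist":0}]'

```text
clock: 7.2
position: [0.4995, -0.189, 0.3527]
tcp_rot: [0.022, -0.666, 0.745, -0.005]
force: [-2.9, 11.7, 9.0]
opening: 0.0076
```

```bash
python3 -c "
from h import *
go(stay(1.66))
for n in ('scene','top'):
  p=snap(n,n+'4')
  for a in (1.4,1.5,1.6,1.66): print(a,proj(p,b2w(V,stay(a))))
  print([ (r['point'],r['score']) for r in robot.tip_of(p,'stay_bar')])"
```

```text
mm tool [-1.3 10.7 12.3] twist 0.022 grasp in box mm [ 22.2 -86.2 198.2] t 7.2 F [-2.9 11.7  9. ] open 0.0076 zdir [ 0.039  0.021 -0.999]
1.4 [[146.2071617  322.31861359]]
1.5 [[143.85481673 325.88247094]]
1.6 [[142.03959913 329.40172262]]
1.66 [[141.21197893 331.47474168]]
[([142.6, 330.3], 0.67)]
1.4 [[169.20331656 315.6148411 ]]
1.5 [[170.01058144 321.80421539]]
1.6 [[170.91834732 328.03380227]]
1.66 [[171.50599613 331.75392519]]
[([175.6, 330.1], 0.62)]
```

Request:
carry_out --rows '[{"xyz":[0.008,0,0],"twist":0},{"xyz":[0.006,0,0],"twist":0}]'

```text
clock: 7.65
position: [0.499, -0.1944, 0.3521]
tcp_rot: [0.029, -0.666, 0.745, -0.0]
force: [-5.0, 43.2, 19.9]
opening: 0.0081
```

```bash
python3 -c "
from h import *
go(stay(1.66))
p=snap('scene')
print([ (r['point'],r['score']) for r in robot.tip_of(p,'stay_bar')])"
```

```text
mm tool [-3.9 11.1 11.9] twist 0.022 grasp in box mm [ 22.7 -88.9 197.7] t 7.65 F [-5.  43.2 19.9] open 0.0081 zdir [ 0.044  0.038 -0.998]
[([139.7, 331.6], 0.61)]
```

The force rose to 43 N at the stop while the stay stopped moving, so it is fully up. Easing off, releasing and lifting.

Request:
carry_out --rows '[{"xyz":[-0.002,0,0],"twist":0},{"xyz":[0,0,0],"twist":0},{"xyz":[0,0,0],"twist":0},{"xyz":[0,0,0],"twist":0}]' --fingers 0.6

```text
clock: 8.25
position: [0.4992, -0.1915, 0.3507]
tcp_rot: [0.028, -0.667, 0.745, 0.001]
force: [-0.4, -0.0, -0.1]
opening: 0.0513
```

Request:
carry_out --rows '[{"xyz":[0,0,-0.03],"twist":0},{"xyz":[0,0,-0.05],"twist":0},{"xyz":[0,0,-0.05],"twist":0},{"xyz":[0,0,-0.05],"twist":0},{"xyz":[0,0,0],"twist":0}]' --fingers 0.6

```text
clock: 8.88
position: [0.4912, -0.2013, 0.534]
tcp_rot: [0.026, -0.666, 0.746, 0.002]
force: [0.7, 0.0, -2.1]
opening: 0.0515
```

```bash
python3 -c "
from h import *
go(knob(1.66)+[0,0,.04])
O=[];
for n in ('scene','top'):
  p=snap(n,n+'5')
  for a in (1.5,1.6,1.66): print(a,proj(p,b2w(V,stay(a))))
  print([ (r['point'],r['score']) for r in robot.tip_of(p,'stay_bar')])
  r=robot.tip_of(p,'knob');print([(x['point'],x['score']) for x in r],proj(p,b2w(V,knob(1.66))))
  if r:O.append((p,r[0]['point']))
  if n=='scene':cv2.imwrite('pics/s5c.png',cv2.resize(p['color'][40:280,200:400,::-1],None,fx=2.4,fy=2.4))
if len(O)==2:print(tri(O),b2w(V,knob(1.66)))"
```

```text
mm tool [-93.4 -99.1  43.7] twist 0.021 grasp in box mm [ 14.7 -97.1 379.5] t 8.875 F [ 0.7  0.  -2.1] open 0.0515 zdir [ 0.035  0.037 -0.999]
1.5 [[143.85481673 325.88247094]]
1.6 [[142.03959913 329.40172262]]
1.66 [[141.21197893 331.47474168]]
[([143.6, 332.7], 0.91)]
[([78.4, 260.0], 0.55)] [[ 81.66873627 261.59237196]]
1.5 [[170.01058144 321.80421539]]
1.6 [[170.91834732 328.03380227]]
1.66 [[171.50599613 331.75392519]]
[([172.4, 331.0], 0.52)]
[([176.0, 332.4], 0.19)] [[ 86.37529185 289.75225243]]
(array([ 0.5290508 , -0.13110871,  0.31306866]), [np.float64(0.07448496551412928), np.float64(0.07448496551412935)]) [[ 0.60715716 -0.11253473  0.30279279]]
```

View pics/s5c.png

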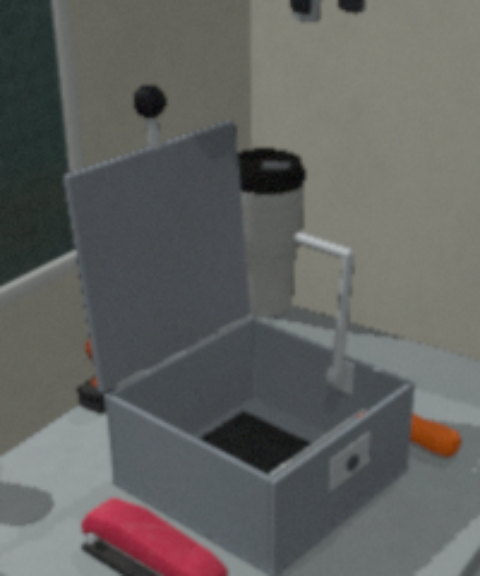

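The stay stands fully upright at its stop (crossbar near row 143, col 332). The lid is unmoved, with the knob at row 82, col 262, which agrees with the fit. Moving above the knob.

Request:
carry_out --rows '[{"xyz":[-0.035,-0.035,0],"twist":0.02},{"xyz":[-0.035,-0.035,0],"twist":0},{"xyz":[-0.023,-0.03,0.01],"twist":0},{"xyz":[0,0,0.0],"twist":0}]' --fingers 0.7

```text
clock: 9.68
position: [0.6053, -0.1185, 0.5202]
tcp_rot: [0.02, -0.658, 0.753, 0.008]
force: [-0.6, -0.2, -0.4]
opening: 0.0597
```

```bash
python3 -c "
from h import *
go(knob(1.66)+[0,0,.003])
p=snap('top')
o,d=ray(p,[93,260]);print('wall foot',o-d*o[2]/d[2])
p=snap('scene')
cv2.imwrite('pics/s6c.png',cv2.resize(p['color'][0:240,180:380,::-1],None,fx=2.4,fy=2.4))"
```

```text
mm tool [ 2.6  2.1 59.8] twist -0.001 grasp in box mm [1.142e+02 1.000e-01 3.657e+02] t 9.675 F [-0.6 -0.2 -0.4] open 0.0597 zdir [ 0.02   0.038 -0.999]
wall foot [ 0.69569323 -0.03197857  0.        ]
```

View pics/s6c.png

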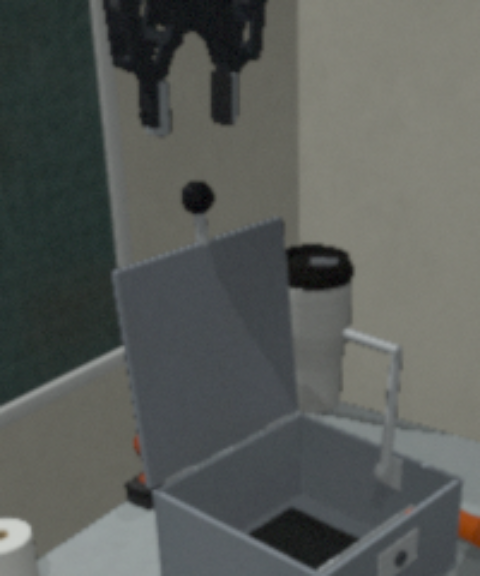

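The fingers straddle the knob (at about row 82, col 262 in the full picture) with clearance on both sides. Descending and gripping.

Request:
carry_out --rows '[{"xyz":[0.003,0.002,0.025],"twist":0},{"xyz":[0,0,0.022],"twist":0},{"xyz":[0,0,0.008],"twist":0},{"xyz":[0,0,0],"twist":0}]'

```text
clock: 10.28
position: [0.6002, -0.1226, 0.468]
tcp_rot: [0.022, -0.656, 0.754, 0.006]
force: [-0.1, 0.1, 0.1]
opening: 0.0598
```

```bash
python3 -c "
from h import *
go(knob(1.66))"
```

```text
mm tool [-4.3 -2.2 10.8] twist -0.004 grasp in box mm [110.6  -4.7 313.4] t 10.275 F [-0.1  0.1  0.1] open 0.0598 zdir [ 0.025  0.037 -0.999]
```

Request:
carry_out --rows '[{"xyz":[-0.004,-0.002,0.007],"twist":0},{"xyz":[0,0,0.003],"twist":0},{"xyz":[0,0,0],"twist":0}]'

```text
clock: 10.65
position: [0.6032, -0.1186, 0.4597]
tcp_rot: [0.023, -0.656, 0.754, 0.005]
force: [0.2, -0.7, -0.2]
opening: 0.0597
```

Request:
carry_out --rows '[{"xyz":[0,0,0],"twist":0},{"xyz":[0,0,0],"twist":0},{"xyz":[0,0,0],"twist":0},{"xyz":[0,0,0],"twist":0}]' --fingers 0 --grip_force 30

```text
clock: 11.15
position: [0.6033, -0.1181, 0.4603]
tcp_rot: [0.023, -0.657, 0.754, 0.005]
force: [-0.6, 0.7, -0.3]
opening: 0.0242
```

```bash
python3 -c "
from h import *
go(knob(1.66))
K=[knob(t)*1e3 for t in np.linspace(1.66,1.05,13)]
print(np.round(np.diff(K,axis=0)[:,[0,2]],1))"
```

```text
mm tool [0.5 0.7 3. ] twist -0.004 grasp in box mm [113.7   0.4 305.8] t 11.15 F [-0.6  0.7 -0.3] open 0.0242 zdir [ 0.029  0.038 -0.999]
[[-10.8   0.9]
 [-10.9   0.3]
 [-10.9  -0.2]
 [-10.9  -0.8]
 [-10.8  -1.3]
 [-10.7  -1.9]
 [-10.6  -2.4]
 [-10.5  -2.9]
 [-10.3  -3.5]
 [-10.1  -4. ]
 [ -9.9  -4.5]
 [ -9.7  -5. ]]
```

Knob gripped, with the opening reading about 2 mm under its diameter as it did for the rod. Swinging the lid forward.

Request:
carry_out --rows '[{"xyz":[0,0.011,-0.001],"twist":0},{"xyz":[0,0.011,-0.0005],"twist":0},{"xyz":[0,0.011,0],"twist":0},{"xyz":[0,0.011,0.0005],"twist":0},{"xyz":[0,0.011,0.001],"twist":0},{"xyz":[0,0,0],"twist":0}]'

```text
clock: 11.9
position: [0.5441, -0.1104, 0.4588]
tcp_rot: [0.024, -0.656, 0.754, 0.004]
force: [0.7, 0.3, -1.4]
opening: 0.0238
```

```bash
python3 -c "
from h import *
for t in (1.5,1.4,1.3): go(knob(t))
p=snap('scene');print([(r['point'],r['score']) for r in robot.tip_of(p,'knob')],[proj(p,b2w(V,knob(t))) for t in (1.5,1.4,1.3)])"
```

```text
mm tool [ -0.1 -24.7   1.2] twist -0.004 grasp in box mm [ 54.1  -0.  304.3] t 11.9 F [ 0.7  0.3 -1.4] open 0.0238 zdir [ 0.03   0.037 -0.999]
mm tool [ 0.1 -3.4  2.8] twist -0.004 grasp in box mm [ 54.1  -0.  304.3] t 11.9 F [ 0.7  0.3 -1.4] open 0.0238 zdir [ 0.03   0.037 -0.999]
mm tool [ 0.3 17.7  6.6] twist -0.004 grasp in box mm [ 54.1  -0.  304.3] t 11.9 F [ 0.7  0.3 -1.4] open 0.0238 zdir [ 0.03   0.037 -0.999]
[([86.5, 283.7], 0.93)] [array([[ 84.77203847, 274.72234308]]), array([[ 88.33500406, 283.28590673]]), array([[ 93.15061942, 291.98437214]])]
```

Request:
carry_out --rows '[{"xyz":[0,0.0105,0.002],"twist":0},{"xyz":[0,0.0105,0.0025],"twist":0},{"xyz":[0,0.0105,0.003],"twist":0},{"xyz":[0,0.0105,0.0035],"twist":0},{"xyz":[0,0.01,0.004],"twist":0},{"xyz":[0,0,0],"twist":0}]'

```text
clock: 12.75
position: [0.4902, -0.1031, 0.4422]
tcp_rot: [0.023, -0.656, 0.754, 0.003]
force: [0.4, -2.2, -0.9]
opening: 0.0241
```

```bash
python3 -c "
from h import *
for t in (1.2,1.1,1.05): go(knob(t))
p=snap('scene');print([(r['point'],r['score']) for r in robot.tip_of(p,'knob')],[proj(p,b2w(V,knob(t))) for t in (1.2,1.1,1.05)])"
```

```text
mm tool [ -0.5 -16.4  -2.8] twist -0.004 grasp in box mm [-1.000e-01 -3.000e-01  2.877e+02] t 12.75 F [ 0.4 -2.2 -0.9] open 0.0241 zdir [ 0.031  0.035 -0.999]
mm tool [-0.1  3.5  5. ] twist -0.004 grasp in box mm [-1.000e-01 -3.000e-01  2.877e+02] t 12.75 F [ 0.4 -2.2 -0.9] open 0.0241 zdir [ 0.031  0.035 -0.999]
mm tool [ 0.1 13.1  9.7] twist -0.004 grasp in box mm [-1.000e-01 -3.000e-01  2.877e+02] t 12.75 F [ 0.4 -2.2 -0.9] open 0.0241 zdir [ 0.031  0.035 -0.999]
[([100.4, 308.2], 0.73)] [array([[ 99.19148245, 300.6875238 ]]), array([[106.40135099, 309.25683586]]), array([[110.41902589, 313.4467192 ]])]
```

Lid at about 1.12. The last stretch is slow until contact.

Request:
carry_out --rows '[{"xyz":[0,0.003,0.0015],"twist":0},{"xyz":[0,0.003,0.0015],"twist":0},{"xyz":[0,0.003,0.0015],"twist":0},{"xyz":[0,0,0],"twist":0}]'

```text
clock: 13.35
position: [0.4823, -0.1019, 0.4382]
tcp_rot: [0.023, -0.656, 0.754, 0.003]
force: [-2.3, -2.5, 1.6]
opening: 0.0241
```

Request:
carry_out --rows '[{"xyz":[0,0.003,0.0015],"twist":0},{"xyz":[0,0,0],"twist":0}]'

```text
clock: 13.6
position: [0.4791, -0.1015, 0.4365]
tcp_rot: [0.023, -0.656, 0.754, 0.003]
force: [-1.6, -3.5, 2.5]
opening: 0.0241
```

```bash
python3 -c "
from h import *
go(knob(1.05))
p=snap('scene','s7');print([(r['point'],r['score']) for r in robot.tip_of(p,'knob')],[proj(p,b2w(V,knob(t))) for t in (1.1,1.05)])
cv2.imwrite('pics/s7c.png',cv2.resize(p['color'][40:240,220:400,::-1],None,fx=3,fy=3))"
```

```text
mm tool [-0.2  1.8  4.3] twist -0.004 grasp in box mm [-11.3  -0.3 281.9] t 13.6 F [-1.6 -3.5  2.5] open 0.0241 zdir [ 0.031  0.034 -0.999]
[([107.3, 314.3], 0.82)] [array([[106.40135099, 309.25683586]]), array([[110.41902589, 313.4467192 ]])]
```

View pics/s7c.png

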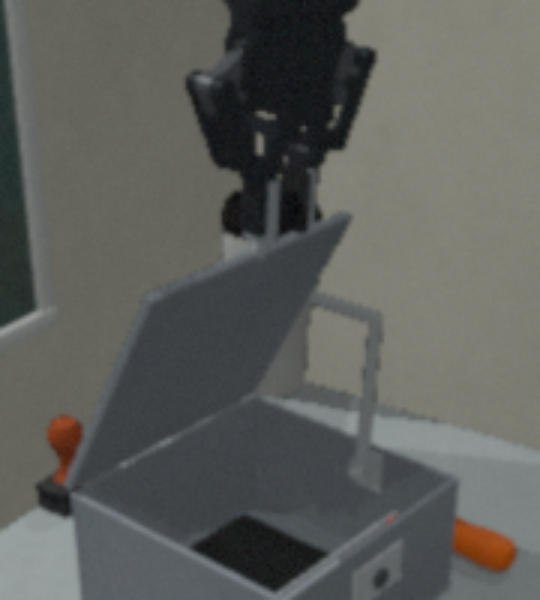

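The lid's underside is at or very near the crossbar's end (crop pixel 315, 300), and the stay is still upright. I continue in small steps until the force rises.

Request:
carry_out --rows '[{"xyz":[0,0.002,0.001],"twist":0},{"xyz":[0,0.002,0.001],"twist":0},{"xyz":[0,0,0],"twist":0}]'

```text
clock: 14.08
position: [0.4757, -0.1009, 0.4348]
tcp_rot: [0.023, -0.656, 0.754, 0.002]
force: [0.0, -3.7, 2.1]
opening: 0.0239
```

Request:
carry_out --rows '[{"xyz":[0,0.002,0.001],"twist":0},{"xyz":[0,0,0],"twist":0}]'

```text
clock: 14.32
position: [0.4748, -0.1008, 0.4347]
tcp_rot: [0.025, -0.657, 0.754, 0.0]
force: [1.8, -4.7, 2.1]
opening: 0.0238
```

```bash
python3 -c "
from h import *
go(knob(1.05))"
```

```text
mm tool [-0.2 -1.6  2.6] twist -0.004 grasp in box mm [-14.7  -0.3 280.1] t 14.325 F [ 1.8 -4.7  2.1] open 0.0238 zdir [ 0.037  0.033 -0.999]
```

Request:
carry_out --rows '[{"xyz":[0,0.002,0.001],"twist":0},{"xyz":[0,0,0],"twist":0}]'

```text
clock: 14.58
position: [0.4739, -0.1006, 0.4345]
tcp_rot: [0.026, -0.657, 0.754, -0.001]
force: [1.8, -4.0, 3.7]
opening: 0.024
```

Request:
carry_out --rows '[{"xyz":[0,0.002,0.001],"twist":0},{"xyz":[0,0,0],"twist":0}]'

```text
clock: 14.82
position: [0.4732, -0.1005, 0.4345]
tcp_rot: [0.028, -0.657, 0.754, -0.003]
force: [2.2, -4.8, 1.9]
opening: 0.024
```

```bash
python3 -c "
from h import *
go(knob(1.05))"
```

```text
mm tool [-0.2 -1.8  2.5] twist -0.003 grasp in box mm [-14.9  -0.3 280. ] t 14.825 F [ 2.2 -4.8  1.9] open 0.024 zdir [ 0.046  0.031 -0.998]
```

Request:
carry_out --rows '[{"xyz":[0,0.002,0.003],"twist":0},{"xyz":[0,0.002,0.002],"twist":0}]'

```text
clock: 15.08
position: [0.471, -0.1001, 0.4339]
tcp_rot: [0.03, -0.657, 0.753, -0.007]
force: [2.1, -5.0, 10.7]
opening: 0.0238
```

```bash
python3 -c "
from h import *
go(knob(1.05))
p=snap('scene','s8');print([(r['point'],r['score']) for r in robot.tip_of(p,'knob')],[(r['point'],r['score']) for r in robot.tip_of(p,'stay_bar')],[proj(p,b2w(V,knob(t))) for t in (1.1,1.05)])
cv2.imwrite('pics/s8c.png',cv2.resize(p['color'][80:240,220:400,::-1],None,fx=3.5,fy=3.5))"
```

```text
mm tool [-0.2 -2.6  2. ] twist -0.002 grasp in box mm [-15.7  -0.3 279.5] t 15.075 F [ 2.1 -5.  10.7] open 0.0238 zdir [ 0.055  0.03  -0.998]
[([108.9, 315.0], 0.97)] [([145.0, 333.1], 0.91)] [array([[106.40135099, 309.25683586]]), array([[110.41902589, 313.4467192 ]])]
```

View pics/s8c.png

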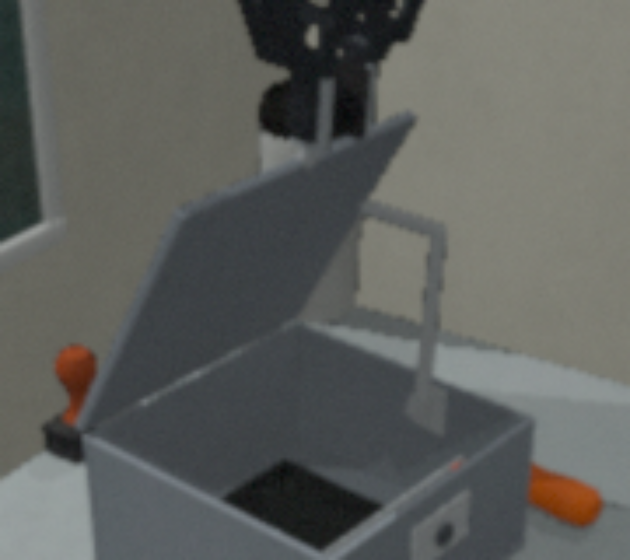

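The lid now rests on the crossbar's end (crop pixel 362, 205) and resists further lowering with about 11 N. Releasing slowly, then lifting away.

Request:
carry_out --rows '[{"xyz":[0,0,0],"twist":0},{"xyz":[0,0,0],"twist":0},{"xyz":[0,0,0],"twist":0},{"xyz":[0,0,0],"twist":0}]' --fingers 0.7

```text
clock: 15.72
position: [0.4701, -0.099, 0.4318]
tcp_rot: [0.03, -0.657, 0.753, -0.005]
force: [0.2, 0.6, 0.8]
opening: 0.0597
```

Request:
carry_out --rows '[{"xyz":[0,0,-0.02],"twist":0},{"xyz":[0,0,-0.03],"twist":0},{"xyz":[0,0,-0.04],"twist":0},{"xyz":[0,0,-0.03],"twist":0},{"xyz":[0,0,0],"twist":0},{"xyz":[0,0,0],"twist":0}]'

```text
clock: 16.48
position: [0.4636, -0.1025, 0.5525]
tcp_rot: [0.028, -0.657, 0.753, -0.002]
force: [-0.5, 0.1, -0.1]
opening: 0.0597
```

```bash
python3 -c "
from h import *
go(knob(1.05))
O=[]
for n in ('scene','top'):
  p=snap(n,n+'9');r=robot.tip_of(p,'knob');print([(x['point'],x['score']) for x in r],[(x['point'],x['score']) for x in robot.tip_of(p,'stay_bar')])
  if n=='scene':
    q=proj(p,b2w(V,np.array([knob(t) for t in np.arange(.9,1.2,.05)])));print(np.round(q,1))
    cv2.imwrite('pics/s9c.png',cv2.resize(p['color'][40:240,220:400,::-1],None,fx=3,fy=3))"
```

```text
mm tool [  1.4  -6.2 120.8] twist -0.002 grasp in box mm [-24.2  -3.3 398. ] t 16.475 F [-0.5  0.1 -0.1] open 0.0597 zdir [ 0.046  0.033 -0.998]
[([110.5, 313.2], 0.97), ([238.2, 308.0], 0.46)] [([139.1, 332.3], 0.58)]
[[124.  325.4]
 [119.2 321.5]
 [114.7 317.5]
 [110.4 313.4]
 [106.4 309.3]
 [102.7 305. ]]
[] [([170.2, 330.5], 0.73)]
```

View pics/s9c.png

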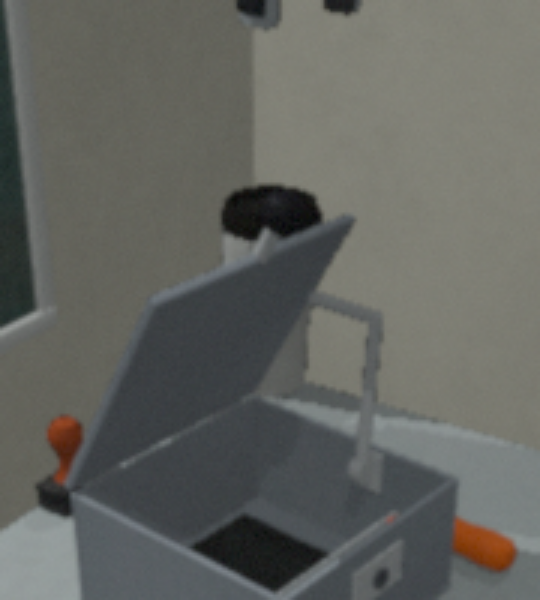

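The lid rests at 1.05 (knob at row 110.5, col 313.2; the model puts 1.05 at 110.4, 313.4). The stay is upright and the gripper is well clear, so I am handing in.

```bash
python3 -c "
from h import *
print(robot.sign_off())"
```

```text
the job is handed in; nothing more can be done
None
```

The lid now rests half open on the crossbar of the raised stay, and the job was handed in at about 16.6 s. I gripped the stay's crossbar and swung it up to its stop, where the force rose to 43 N with no further movement. I then took the knob, brought the lid forward and lowered it slowly. It met the crossbar and resisted with about 11 N before I let go.

**Last checks:**
- **Lid:** the knob showed at pixel (110.5, 313.2) in the scene view, against (110.4, 313.4) expected for a lid angle of 1.05.
- **Stay:** still upright at its stop; the detections matched that to about 2 px.
- **Gripper:** open, about 120 mm above the knob, with no force on the wrist.

**Disagreements and failures:**
- The first move call was refused for a missing "twist" entry; nothing moved.
- The tool tilted by up to about 3° over the moves, and the gripper sat up to 12 mm high on the crossbar. The grip held.
- The network did not find the knob in the last top view, so the final lid angle rests on the scene view alone.

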